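Unlock and lift off an unmarked reverse-or-normal filter pot cap

TASK

The two filter pots on the stand have opposite thread hands and nobody marked which is which. Draw the steel locking fork fully back off the cap it locks, find out which way that cap unlocks, turn it until it stops and lift it straight off. Finish while still holding the cap in the gripper, upright and over its own pot, at least 6 cm above where it sat; leave the other cap and the things lying round the stand alone.

Things in the scene. Friction and masses are not known exactly. Their poses are not given: they have to be found in the camera images.
- stand: fixed stand with two equal upright pots (62 mm wide, rims 76 mm above the desk). Origin: on the desk, on the axis of the pot with the fork; x runs along the fork's guide, away from that pot and roughly from the robot; the other pot is 115 mm off along y. The guide: grey block 46 mm wide, 36 to 165 mm along x, 97 mm high at the steel lips beside the fork.
- fork (a joint): how far the locking fork is drawn back along the stand's x, m: 0 = its prongs straddle the cap's wing so that it cannot turn, 0.06 = fully back at its stop (prong tips then 64 mm from the cap's axis). Friction about 1.5 N; it stays where it is left.
- fork_handle (a point): top centre of the fork's upright black handle, 137 mm above the desk: 12 mm wide across the slide direction, 22 mm along it, reaching down to the blade 46 mm below; the guide's lips beside it lie 40 mm below this point. Its axes are those of the stand.
- cap: black cap, about 60 g, on the pot with the fork: knurled disc 48 mm across, 10 mm thick, with an upright wing on top. Origin: centre of the disc's underside, 70 mm above the desk when seated; z up, x along the wing. The wing starts along the stand's x within 3 degrees. The pot's collar keeps the cap centred within 1.7 mm.
- cap_wing (a point): top centre of that cap's wing, 43 mm above the cap's origin. The wing is 40 mm long (x), 14 mm thick (y; pinch it across this) and stands 33 mm above the disc. Axes as the cap's.
- cap_key (a point): lower end of the steel T-key under that cap, 15 mm below its origin, hooked under the pot's mouth. One way (left or right, differs between starts) the cap turns easily about 45 degrees to a hard stop, where (up to 5 degrees short of it) the key is in line with its slot and the cap lifts straight out; the other way a hard stop comes after about 7 degrees. Else it lifts only 2 mm.
- other_cap: the equal cap of the other pot, without a fork; not to be touched. Its wing also starts along the stand's x. Origin as for the cap.
- other_wing_end (a point): one upper end of the other cap's wing
- dropper_bottle: loose white dropper bottle with a red tip, 29 mm wide, 88 mm high, behind the other pot; origin under its centre
- paint_dish: loose small metal dish, 41 mm wide, 11 mm high, in front of the pots; origin under its centre
- model_part: loose small red model part, 18x42x11 mm, in front of the stand to the right; origin under its centre

How it is judged:
On the way, in this order (a step that is already met when the one before it is completed fails the run):
1. the fork is drawn fully back (value of joint fork above 0.052 m), for 0.2 s.
2. the cap is out of its pot (z of cap in the frame of stand above 0.095 m), for 0.2 s.
At the end, for the whole second after the job is handed in: The gripper holds the cap still and upright (within 0.25 rad), its underside at least 55 mm above its seat and its axis within 50 mm of the pot's; the fork is at least 52 mm back; the other cap's wing end has moved less than 12 mm and each loose thing nearby less than 30 mm (z of cap in the frame of stand above 0.125 m and horizontal distance between cap and stand below 0.05 m and angle between cap's own z axis and vertical below 0.25 rad and linear speed of cap below 0.03 m/s and contact force between cap and the fingers above 1 N and contact force between cap and stand below 0.1 N and contact force between cap and other_cap below 0.1 N and value of joint fork above 0.052 m and distance of other_wing_end from where it was at the start of the episode below 0.012 m and distance of each of dropper_bottle, paint_dish, model_part from where it was at the start of the episode below 0.03 m); the arm keeps its last pose, push and grip.
It fails at once if the other cap is turned or lifted (distance of other_wing_end from where it was at the start of the episode above 0.012 m).
It fails at once if a thing lying round the stand is knocked away (distance of any of dropper_bottle, paint_dish, model_part from where it was at the start of the episode above 0.03 m).
It also fails if it takes over 72 s, if anything falls off the work surface, if the arm or the gripper's body presses on something with over 40 N, if the wrist force passes 120 N, or if a joint passes its speed limit or range.

ROBOT

A 7-joint arm with a two-finger parallel gripper is mounted at the origin on a cart in front of the work surface, level with it; the furniture and walls round the work are solid. World frame = base frame: x ahead of the robot, y to its left, z up, the work surface at z = 0. Lengths are in m, angles in rad, forces in N, time in s.
With the tool pointing down it reaches from about 0.4 to 0.75 m from the base axis. Payload 19.5 kg.
Tool frame: the origin (TCP) lies between the finger pads; the fingertips stand bot.tcp_to_tips ahead of it and the grasp point (between the pads) is the TCP (bot.tcp_to_tips is the distance from the TCP to the fingertips, in m); z points along the fingers, y is the line along which they close (so a half turn about z gives the same grasp; the last joint's range is limited). The gripper opens to 85 mm and grips with 20 to 120 N. Pads are 22 mm wide; open, the fingers measure 114 mm over their backs; the gripper's body (76 mm by 85 mm) begins 54 mm behind the grasp point. The pads swing forward as they close: fully open they stand 13 mm farther back than shut.
Start: joints at [-1.193, 0.707, -0.028, 1.485, 0.022, 0.951, -0.075], TCP at [0.234, 0.525, 0.25] pointing down, gripper open.
Joint ranges: [-2.71, 2.71], [-0.32, 2.16], [-1.57, 1.52], [0, 2.45], [-1.46, 4.6], [0, 2.02], [-2.83, 2.83]. Speed limits (rad/s): [1.89, 1.89, 2.57, 2.57, 3.01, 3.01, 3.01].

INTERFACE

Orientations are given as a 3x3 rotation matrix whose columns are the frame's x, y, z axes.
In Python, from bench import readout, eyes, bot gives the robot as it stands.
- The arm moves only by the tool move_arm, never from a script. Its argument "increments" is one flat list of numbers, 7 for each row, row after row: the turn, a rotation vector about the tool's x, y, z in rad, then the shift along the tool's x, y, z in mm, then the opening, from -1 (shut) to 1 (fully open). In form: [ax, ay, az, x, y, z, jaw, ax, ay, az, x, y, z, jaw, ...]. A call has 1 to 5 rows; each row shifts and turns the commanded pose from where the row before left it, along the tool's axes as they then stand; what a row does not reach is not made up. A row lasts 1/10 s, in which the tool goes at most 50 mm and 8.59 degrees, less where a joint would pass 70% of its speed; a pose out of reach is approached as far as the arm can. A call is refused whole if a number of a shift passes 50 or a number of a turn 0.15, either way. A call with a gripper value outside its range is refused whole. The fingers move at their own pace and stop on an object; "squeeze" is the grip in N (left out, the last holds). Time passes only in rows, so rows that do not move let the fingers close. It gives the time, the measured TCP pose, the force, the opening and the grip force at its end, in the units of the state.
- readout.get_obs(): the state, without advancing time (a new reading comes with each control period).
- eyes.camera(name): name is "scene" or "side" or "wrist"; returns a dict with "color" (384x512x3 uint8, blue, green, red), "intrinsics" (3x3 intrinsics, pixels), "k1" (the pictures are not rectified: a ray, as slopes to the right and down, at radius r is drawn at 1 + k1 r^2 times it, then the intrinsics apply), "T" (4x4, takes a point from camera to world coordinates). Camera axes: x right, y down, z forward; pixel columns grow to the right and rows downward; lengths in m; the calibration is good to about 2 mm. A picture is of the moment at which its call begins. There is no depth.
- bot.job_done(): hands the job in; it is judged then, once.
The state is a dict: "time_s": time; "qpos": joint angles; "qd": joint speeds; "joint_efforts": joint torques, N m; "tool_pos": TCP position; "ee_rot": TCP orientation; "wrist_force": force on the tool from outside, world axes, zero at the start; "ft_torque": the same for the moment, N m; "gripper_width": finger opening in m; "gripper_force": force on a finger pad.
Only numpy, scipy, OpenCV 4.12 (cv2) and the standard library are available. Lean on these libraries where they do the work, as an engineer would, in place of code of your own. Each camera call takes 0.05 s, during which the arm holds its last target. There are 200 camera calls.

## Working session

There is one attempt and no reset: what is moved stays moved. The work goes in short steps, Python scripts to look and compute and a tool call to move; the robot and the scene stay as the last step left them, time stands still between calls to the robot, and variables do not carry over. Pictures are saved under pics/ and viewed, at most 10 in all, crops included, and the job is handed in when it is done.

Besides the shell and the picture viewer there is one more tool, called as name(argument=value, ...) on one line, values as JSON. move_arm: Moves the arm, as the interface text tells. Its arguments: {"type":"object","properties":{"increments":{"type":"array"},"squeeze":{"type":"number"}},"required":["increments"]}

```bash
mkdir -p pics; cat > h.py <<'E'
import numpy as np, cv2
from bench import readout, eyes, bot
def snap(n,f=None):
    c=eyes.camera(n)
    if f: cv2.imwrite('pics/'+f,c['color'])
    return c
def ray(c,u,v):
    d=np.linalg.inv(c['intrinsics'])@[u,v,1]; s=d[:2].copy(); rd=np.hypot(*s); r=rd
    for _ in range(30): r=rd/(1+c['k1']*r*r)
    s=s*(r/rd) if rd>0 else s
    T=np.array(c['T']); return T[:3,3],T[:3,:3]@np.array([s[0],s[1],1])
def onz(c,u,v,z):
    o,d=ray(c,u,v); return o+d*(z-o[2])/d[2]
def tri(c1,p1,c2,p2):
    o1,d1=ray(c1,*p1);o2,d2=ray(c2,*p2)
    s=np.linalg.lstsq(np.c_[d1,-d2],o2-o1,rcond=None)[0]
    a,b=o1+d1*s[0],o2+d2*s[1]; return (a+b)/2,np.linalg.norm(a-b)
E
python3 - <<'E'
from h import *
import pickle
np.set_printoptions(precision=4,suppress=True)
a=snap('scene');b=snap('side')
pickle.dump((a,b),open('v0.pkl','wb'))
cv2.imwrite('pics/scene0.png',a['color']);cv2.imwrite('pics/side0.png',b['color'])
for c in (a,b): print(c['T'],c['intrinsics'],c['k1'])
o=readout.get_obs();print(o, bot.tcp_to_tips)
E
```

```text
[[ 0.5457 -0.4918  0.6785 -0.0614]
 [-0.8377 -0.2995  0.4567 -0.1993]
 [-0.0214 -0.8176 -0.5754  0.5929]
 [ 0.      0.      0.      1.    ]] [[475.0888   0.     245.689 ]
 [  0.     475.0888 192.4985]
 [  0.       0.       1.    ]] 0.04341281867198332
[[ 0.9784 -0.1016  0.18    0.362 ]
 [-0.206  -0.5478  0.8108 -0.4636]
 [ 0.0162 -0.8304 -0.5569  0.5854]
 [ 0.      0.      0.      1.    ]] [[446.1211   0.     255.5405]
 [  0.     446.1211 191.5651]
 [  0.       0.       1.    ]] -0.04671657157859102
{'time_s': 0.1, 'qpos': array([-1.1927,  0.7071, -0.0276,  1.4849,  0.022 ,  0.9509, -0.0755]), 'qd': array([ 0.0003, -0.0017, -0.0005, -0.0011, -0.0001, -0.0013, -0.0006]), 'joint_efforts': array([  0.002 , -88.4288,   1.2359, -23.6456,   0.0168,   0.005 ,
         0.    ]), 'tool_pos': array([0.2343, 0.5249, 0.2499]), 'ee_rot': array([[-0.9132,  0.4076, -0.0004],
       [ 0.4076,  0.9132, -0.0009],
       [-0.    , -0.001 , -1.    ]]), 'wrist_force': array([0.0079, 0.3346, 0.027 ]), 'ft_torque': array([-0.0004,  0.0177, -0.0235]), 'gripper_force': 0.0, 'gripper_width': 0.08530044424584209} 0.019
```

View pics/scene0.png

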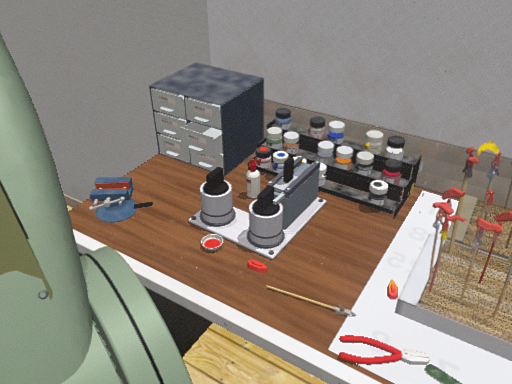

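View pics/side0.png

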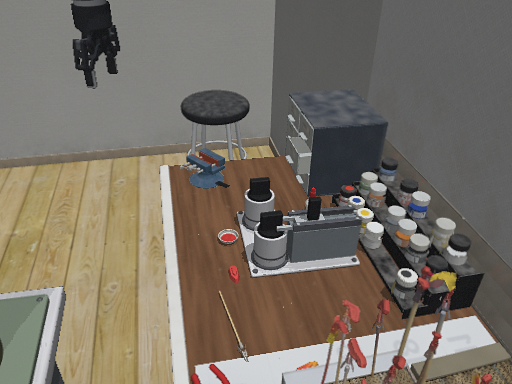

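The scene view shows the fork pot at (266,220), its handle at about (289,168) and the other pot at (216,200). The side view shows the fork pot at (270,240) and its handle at (314,208). I'll enlarge both to read off points.

```bash
python3 - <<'E'
from h import *
import pickle
a,b=pickle.load(open('v0.pkl','rb'))
def z(c,x,y): return cv2.resize(c['color'][y:y+100,x:x+130],None,fx=6,fy=6,interpolation=cv2.INTER_CUBIC)
cv2.imwrite('pics/sz.png',z(a,195,150));cv2.imwrite('pics/dz.png',z(b,235,172))
E
```

```text
(no output)
```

View pics/sz.png

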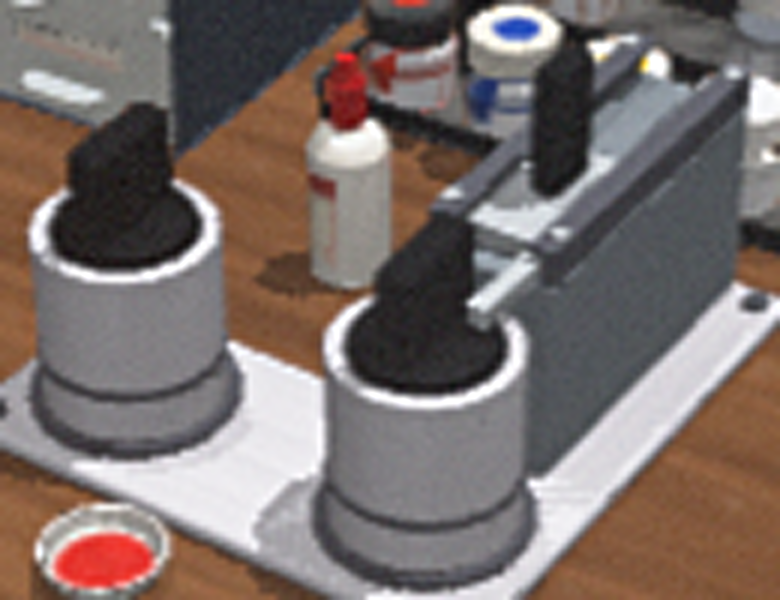

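View pics/dz.png

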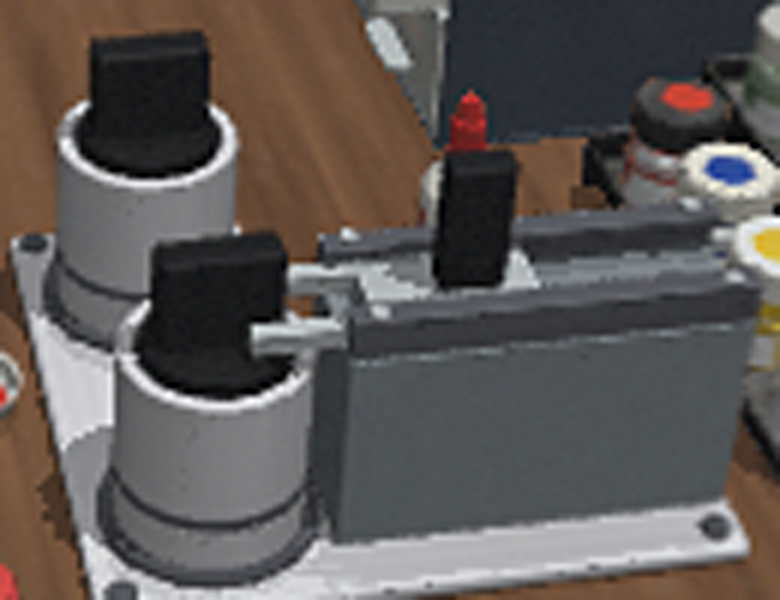

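```bash
python3 - <<'E'
from h import *
import pickle
np.set_printoptions(precision=4,suppress=True)
a,b=pickle.load(open('v0.pkl','rb'))
P={'wing':((428,240),(220,243),.113),'other':((117,125),(150,43),.113),'handle':((565,50),(480,158),.137),
'lipn0':((545,240),(355,313),.097),'lipn1':((747,78),(757,277),.097),'lipf0':((437,205),(322,240),.097),'lipf1':((640,43),(697,207),.097)}
for k,(p,q,z) in P.items():
    p=(195+p[0]/6-.4,150+p[1]/6-.4);q=(235+q[0]/6-.4,172+q[1]/6-.4)
    print(k,onz(a,*p,z),onz(b,*q,z),*tri(a,p,b,q))
# rim ellipse: bottom tangents/left/right via circle centre projection check
def rim(c,ox,oy,l,r,bt):
    from scipy.optimize import least_squares
    T=np.array(c['T']);
    def proj(X):
        p=(X-T[:3,3])@T[:3,:3]; s=p[:,:2]/p[:,2:]; s=s*(1+c['k1']*(s**2).sum(1,keepdims=True))
        return s*c['intrinsics'][0,0]+c['intrinsics'][:2,2]
    t=np.linspace(0,6.283,400)
    def f(v):
        q=(proj(np.c_[v[0]+.031*np.cos(t),v[1]+.031*np.sin(t),0*t+.076])+.4-[ox,oy])*6
        return [q[:,0].min()-l,q[:,0].max()-r,q[:,1].max()-bt]
    s=least_squares(f,[.55,0.1]);return s.x,s.fun
print(rim(a,195,150,325,527,408),rim(b,235,172,117,313,408))
print(rim(a,195,150,30,220,280),rim(b,235,172,57,238,187))
E
```

```text
wing [0.5305 0.1558 0.113 ] [0.5287 0.1548 0.113 ] [0.5287 0.1545 0.1138] 0.001124351288477754
other [0.5339 0.2718 0.113 ] [0.532  0.2673 0.113 ] [0.533  0.2708 0.1123] 0.0026680773077109297
handle [0.6108 0.155  0.137 ] [0.6058 0.1502 0.137 ] [0.6069 0.1523 0.1377] 0.0038047852157597037
lipn0 [0.5687 0.1373 0.097 ] [0.5655 0.1343 0.097 ] [0.5661 0.1355 0.0976] 0.0025963382796404377
lipn1 [0.6848 0.1262 0.097 ] [0.6909 0.1285 0.097 ] [0.6914 0.1296 0.0942] 0.0030673260475204797
lipf0 [0.5679 0.175  0.097 ] [0.5656 0.1714 0.097 ] [0.5666 0.1738 0.0967] 0.0026225354295918235
lipf1 [0.6867 0.1667 0.097 ] [0.6867 0.1663 0.097 ] [0.6869 0.1668 0.0968] 0.0001920778312015896
(array([0.5286, 0.1553]), array([-1.9606,  1.9486, -0.1813])) (array([0.5283, 0.1543]), array([-3.8497,  3.8563, -0.364 ]))
(array([0.5335, 0.271 ]), array([-1.6141,  1.6145, -0.1499])) (array([0.5321, 0.2681]), array([-0.937 ,  0.9395, -0.0896]))
```

```bash
cat >> h.py <<'E'
np.set_printoptions(precision=4,suppress=True)
def to(x,y,z,yaw):
    "shift in tool axes (mm) to TCP target and turn about tool z so that tool y points at yaw+90deg"
    o=readout.get_obs();R=o['ee_rot']
    Rt=np.array([[-np.cos(yaw),-np.sin(yaw),0],[-np.sin(yaw),np.cos(yaw),0],[0,0,-1]])
    print('t',o['time_s'],'pos',o['tool_pos'],'shift',R.T@(np.array([x,y,z])-o['tool_pos'])*1000,'turn',cv2.Rodrigues(R.T@Rt)[0].ravel(),'F',o['wrist_force'],'M',o['ft_torque'],'w',o['gripper_width'],o['gripper_force'],'q7',o['qpos'][6])
E
python3 - <<'E'
from h import *
import pickle
a,b=pickle.load(open('v0.pkl','rb'))
for p in((158,155),(224,166),(152,85),(226,98)): print(onz(a,*p,0),onz(a,*p,.2))
print(onz(b,304,186,0))
to(.607,.152,.25,-.045)
E
```

```text
[0.6596 0.5427 0.    ] [0.4164 0.2924 0.2   ]
[0.702  0.3742 0.    ] [0.4445 0.1807 0.2   ]
[0.9838 0.856  0.    ] [0.6312 0.5    0.2   ]
[1.0224 0.5929 0.    ] [0.6568 0.3256 0.2   ]
[0.671  0.3909 0.    ]
t 0.1 pos [0.2343 0.5249 0.2499] shift [-492.3402 -188.599     0.0667] turn [-0.001  -0.0002 -0.3748] F [0.0079 0.3346 0.027 ] M [-0.0004  0.0177 -0.0235] w 0.08530044424584209 0.0 q7 -0.07548217021195587
```

move_arm(increments=[0, 0, 0, -33, -12.6, 0, 1, 0, 0, 0, -33, -12.6, 0, 1, 0, 0, 0, -33, -12.6, 0, 1, 0, 0, 0, -33, -12.6, 0, 1, 0, 0, 0, -33, -12.6, 0, 1])

```text
time_s: 0.6
tool_pos: [0.3601, 0.3991, 0.2501]
ee_rot: [[-0.913, 0.407, -0.0], [0.407, 0.913, -0.0], [0.0, -0.001, -1.0]]
wrist_force: [0.2, 0.9, 0.6]
gripper_width: 0.0853
gripper_force: 0.0
```

move_arm(increments=[0, 0, 0, -33, -12.6, 0, 1, 0, 0, 0, -33, -12.6, 0, 1, 0, 0, 0, -33, -12.6, 0, 1, 0, 0, 0, -33, -12.6, 0, 1, 0, 0, 0, -33, -12.6, 0, 1])

```text
time_s: 1.1
tool_pos: [0.4851, 0.2743, 0.2501]
ee_rot: [[-0.913, 0.408, -0.0], [0.408, 0.913, -0.0], [0.0, -0.0, -1.0]]
wrist_force: [0.1, 0.8, 0.2]
gripper_width: 0.0852
gripper_force: 0.0
```

move_arm(increments=[0, 0, 0, -33, -12.6, 0, 1, 0, 0, 0, -33, -12.6, 0, 1, 0, 0, 0, -33, -12.6, 0, 1, 0, 0, 0, -33, -12.6, 0, 1, 0, 0, 0, -30, -12.6, 0, 1])

```text
time_s: 1.6
tool_pos: [0.6075, 0.1505, 0.25]
ee_rot: [[-0.913, 0.408, -0.001], [0.408, 0.913, -0.0], [0.0, -0.001, -1.0]]
wrist_force: [-0.1, 0.3, 0.3]
gripper_width: 0.0854
gripper_force: 0.0
```

move_arm(increments=[0, 0, -0.125, 0, 0, 0, 1, 0, 0, -0.125, 0, 0, 0, 1, 0, 0, -0.125, 0, 0, 0, 1, 0, 0, 0, 0, 0, 0, 1, 0, 0, 0, 0, 0, 0, 1])

```text
time_s: 2.1
tool_pos: [0.6065, 0.1518, 0.2501]
ee_rot: [[-0.999, 0.049, -0.0], [0.049, 0.999, -0.0], [0.0, -0.0, -1.0]]
wrist_force: [-0.1, -0.1, 0.5]
gripper_width: 0.0853
gripper_force: 0.0
```

```bash
python3 - <<'E'
from h import *
to(.607,.152,.123,-.045)
c=snap('wrist','w1.png'); print(c['T'])
E
```

```text
t 2.1 pos [0.6065 0.1518 0.2501] shift [ -0.5142   0.201  127.1194] turn [-0.0001 -0.0004 -0.0037] F [-0.1326 -0.1064  0.4519] M [ 0.0037  0.066  -0.0044] w 0.08525809549949953 0.0 q7 1.0921222127489085
[[ 0.0488  0.9523  0.3012  0.5288]
 [ 0.9988 -0.0465 -0.0147  0.1555]
 [ 0.      0.3016 -0.9534  0.3734]
 [ 0.      0.      0.      1.    ]]
```

View pics/w1.png

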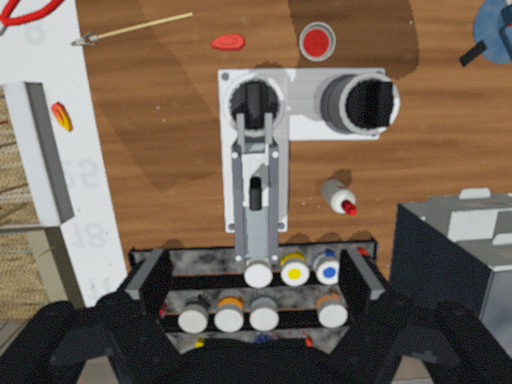

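```bash
python3 - <<'E'
from h import *
import pickle
a,b=pickle.load(open('v0.pkl','rb'))
c=snap('wrist')
print('jar',tri(a,(345,152),b,(407,236)),'jar2',tri(a,(375,138),b,(441,229)),'front jar in wrist',onz(c,258,270,.06),'backrow',onz(c,230,305,.12))
for p in ((257,178),(257,190)): print('handle',onz(c,*p,.137))
print('wing',onz(c,256,98,.113), 'wing far/near',onz(c,256,82,.113),onz(c,256,116,.113))
E
```

```text
jar (array([0.7809, 0.1073, 0.0686]), np.float64(0.0182310537667354)) jar2 (array([0.8114, 0.0606, 0.1084]), np.float64(0.004256326774298903)) front jar in wrist [0.7235 0.1504 0.06  ] backrow [0.7273 0.1201 0.12  ]
handle [0.5873 0.1548 0.137 ]
handle [0.5978 0.1543 0.137 ]
wing [0.5226 0.1571 0.113 ] wing far/near [0.5096 0.1577 0.113 ] [0.5376 0.1564 0.113 ]
```

move_arm(increments=[0, 0, 0, 0, 1, 32, 1, 0, 0, 0, 0, 0, 32, 1, 0, 0, 0, 0, 0, 32, 1, 0, 0, 0, 0, 0, 20, 1, 0, 0, 0, 0, 0, 9, 1])

```text
time_s: 2.7
tool_pos: [0.606, 0.1528, 0.1235]
ee_rot: [[-0.999, 0.046, -0.002], [0.046, 0.999, -0.001], [0.002, -0.001, -1.0]]
wrist_force: [0.3, 0.4, -0.5]
gripper_width: 0.0856
gripper_force: 0.0
```

move_arm(increments=[0, 0, 0, 0, 0, 0, -1, 0, 0, 0, 0, 0, 0, -1, 0, 0, 0, 0, 0, 0, -1, 0, 0, 0, 0, 0, 0, -1, 0, 0, 0, 0, 0, 0, -1], squeeze=30)

```text
time_s: 3.2
tool_pos: [0.6068, 0.1529, 0.1258]
ee_rot: [[-0.999, 0.045, 0.001], [0.045, 0.999, -0.0], [-0.001, -0.0, -1.0]]
wrist_force: [0.5, -12.8, 5.4]
gripper_width: 0.0125
gripper_force: 8.0
```

move_arm(increments=[0, 0, 0, 0, 0, 0, -1, 0, 0, 0, 0, 0, 0, -1, 0, 0, 0, 0, 0, 0, -1, 0, 0, 0, 0, 0, 0, -1, 0, 0, 0, 0, 0, 0, -1])

```text
time_s: 3.7
tool_pos: [0.6069, 0.1524, 0.1259]
ee_rot: [[-0.999, 0.045, 0.001], [0.045, 0.999, -0.001], [-0.001, -0.001, -1.0]]
wrist_force: [-0.6, -3.6, 5.8]
gripper_width: 0.0114
gripper_force: 32.7
```

move_arm(increments=[0, 0, 0, 0, 0, -3, -1, 0, 0, 0, -12, 0, 0, -1, 0, 0, 0, -14, 0, 0, -1, 0, 0, 0, -14, 0, 0, -1, 0, 0, 0, -12, 0, 0, -1])

```text
time_s: 4.2
tool_pos: [0.6581, 0.1507, 0.1271]
ee_rot: [[-0.999, 0.044, -0.003], [0.044, 0.999, -0.0], [0.003, -0.0, -1.0]]
wrist_force: [-1.0, 1.5, -14.9]
gripper_width: 0.0114
gripper_force: 32.2
```

move_arm(increments=[0, 0, 0, -5, 0, 0, -1, 0, 0, 0, -4, 0, 0, -1, 0, 0, 0, -1, 0, 0, -1, 0, 0, 0, 0, 0, 0, -1])

```text
time_s: 4.6
tool_pos: [0.6641, 0.1506, 0.1268]
ee_rot: [[-0.999, 0.043, -0.011], [0.043, 0.999, -0.001], [0.011, -0.002, -1.0]]
wrist_force: [-31.0, -0.5, -4.0]
gripper_width: 0.0114
gripper_force: 33.7
```

move_arm(increments=[0, 0, 0, 4, 0, 0, -1, 0, 0, 0, 0, 0, 0, 1, 0, 0, 0, 0, 0, 0, 1, 0, 0, 0, 0, 0, 0, 1, 0, 0, 0, 0, 0, 0, 1])

```text
time_s: 5.1
tool_pos: [0.6649, 0.1503, 0.1288]
ee_rot: [[-0.999, 0.045, 0.001], [0.045, 0.999, 0.0], [-0.001, 0.0, -1.0]]
wrist_force: [-0.5, -0.5, 0.2]
gripper_width: 0.069
gripper_force: 0.0
```

move_arm(increments=[0, 0, 0, 0, 0, -35, 1, 0, 0, 0, 0, 0, -35, 1, 0, 0, 0, 30, 0, 0, 1, 0, 0, 0, 35, 0, 0, 1, 0, 0, 0, 35, 0, 0, 1])

```text
time_s: 5.6
tool_pos: [0.5635, 0.1547, 0.1986]
ee_rot: [[-0.999, 0.045, 0.001], [0.045, 0.999, 0.0], [-0.001, 0.0, -1.0]]
wrist_force: [0.4, 0.6, -0.7]
gripper_width: 0.0849
gripper_force: 0.0
```

move_arm(increments=[0, 0, 0, 36, 0, 0, 1, 0, 0, 0, 0, 0, 0, 1, 0, 0, 0, 0, 0, 0, 1])

```text
time_s: 5.9
tool_pos: [0.5291, 0.1565, 0.1989]
ee_rot: [[-0.999, 0.045, 0.001], [0.045, 0.999, 0.0], [-0.001, 0.0, -1.0]]
wrist_force: [1.3, 0.4, -0.5]
gripper_width: 0.0851
gripper_force: 0.0
```

```bash
python3 - <<'E'
from h import *
to(.528,.155,.103,-.045)
a=snap('scene');b=snap('side');c=snap('wrist')
z=lambda c,x,y: cv2.resize(c['color'][y:y+110,x:x+130],None,fx=3,fy=3,interpolation=cv2.INTER_CUBIC)
cv2.imwrite('pics/p2.png',np.hstack([z(b,235,165),z(c,190,60)]))
E
```

```text
t 5.9 pos [0.5291 0.1565 0.1989] shift [ 1.1064 -1.6034 95.9351] turn [0.0002 0.0013 0.0004] F [ 1.2742  0.3883 -0.4979] M [-0.0355 -0.0335  0.0508] w 0.08514929517701139 0.0 q7 1.0010760259000413
```

View pics/p2.png

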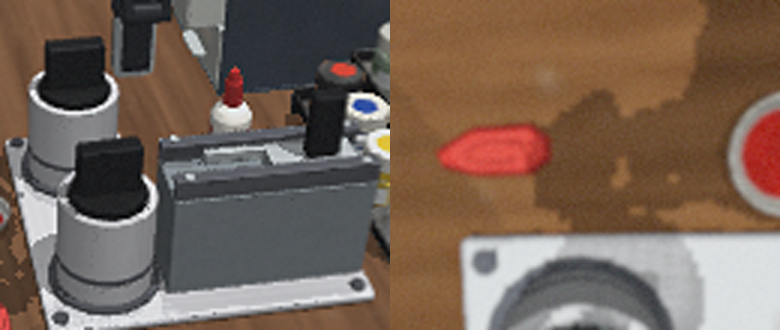

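The fork is drawn back: in the left half its prongs are clear of the wing and the handle top is at side pixel (342,196). Now I'll check the handle position and descend onto the wing.

```bash
python3 - <<'E'
from h import *
b=snap('side'); print(onz(b,342.3,195.7,.137))
E
```

```text
[0.6572 0.1478 0.137 ]
```

move_arm(increments=[0, 0, 0, 0, -1, 30, 1, 0, 0, 0, 1, 0, 30, 1, 0, 0, 0, 0, 0, 24, 1, 0, 0, 0, 0, 0, 9, 1, 0, 0, 0, 0, 0, 0, 1])

```text
time_s: 6.6
tool_pos: [0.5276, 0.1554, 0.1046]
ee_rot: [[-0.999, 0.045, -0.001], [0.045, 0.999, -0.001], [0.001, -0.001, -1.0]]
wrist_force: [0.8, -0.1, 0.6]
gripper_width: 0.0858
gripper_force: 0.0
```

move_arm(increments=[0, 0, 0, 0, 0, 0, -1, 0, 0, 0, 0, 0, 0, -1, 0, 0, 0, 0, 0, 0, -1, 0, 0, 0, 0, 0, 0, -1, 0, 0, 0, 0, 0, 0, -1])

```text
time_s: 7.1
tool_pos: [0.5278, 0.1555, 0.1056]
ee_rot: [[-0.999, 0.045, 0.0], [0.045, 0.999, 0.0], [-0.0, 0.0, -1.0]]
wrist_force: [-3.1, -0.5, 16.5]
gripper_width: 0.0135
gripper_force: 31.7
```

move_arm(increments=[0, 0, 0, 0, 0, 0, -1, 0, 0, 0, 0, 0, 0, -1, 0, 0, 0, 0, 0, 0, -1, 0, 0, 0, 0, 0, 0, -1, 0, 0, 0, 0, 0, 0, -1])

```text
time_s: 7.6
tool_pos: [0.5278, 0.1555, 0.1057]
ee_rot: [[-0.999, 0.045, 0.0], [0.045, 0.999, 0.0], [-0.0, 0.0, -1.0]]
wrist_force: [-1.2, 0.6, 7.0]
gripper_width: 0.0133
gripper_force: 30.1
```

```bash
python3 - <<'E'
from h import *
to(.528,.155,.103,-.045)
E
```

```text
t 7.6 pos [0.5278 0.1555 0.1057] shift [-0.2099 -0.4749  2.6559] turn [0.     0.0005 0.0001] F [-1.1503  0.6001  7.0364] M [-0.0836  0.2173 -0.0549] w 0.013319380263539638 30.087739527225494 q7 0.9628985519323706
```

```bash
python3 - <<'E'
from h import *
import pickle
v0=pickle.load(open('v0.pkl','rb'))
for c0,n,box in ((v0[0],'scene',(282,156,15,28)),(v0[1],'side',(305,195,19,24))):
    c=snap(n); x,y,w,h=box
    t=c0['color'][y:y+h,x:x+w]
    r=cv2.matchTemplate(c['color'][y-40:y+h+10,x-10:x+w+50],t,cv2.TM_CCOEFF_NORMED)
    _,m,_,p=cv2.minMaxLoc(r); dx,dy=p[0]-10,p[1]-40
    u,v={'scene':(288.8,158),'side':(314.6,198)}[n]
    print(n,m,dx,dy,onz(c,u+dx,v+dy,.137)-onz(c,u,v,.137))
E
```

```text
scene 0.5725135803222656 15 -13 [ 0.0574 -0.0013  0.    ]
side 0.6571254730224609 29 -2 [ 0.0534 -0.0036  0.    ]
```

move_arm(increments=[0, 0, 0, 0, 0, -2, -1, 0, 0, 0.05, 0, 0, 0, -1, 0, 0, 0.05, 0, 0, 0, -1, 0, 0, 0, 0, 0, 0, -1])

```text
time_s: 8.1
tool_pos: [0.5276, 0.1555, 0.1073]
ee_rot: [[-0.989, 0.145, -0.0], [0.145, 0.989, -0.0], [0.0, -0.0, -1.0]]
wrist_force: [-0.2, 1.0, -0.6]
gripper_width: 0.0134
gripper_force: 29.2
```

```bash
python3 - <<'E'
from h import *
to(.528,.155,.103,-.045)
E
```

```text
t 8.1 pos [0.5276 0.1555 0.1073] shift [-0.4719 -0.4567  4.335 ] turn [-0.0002 -0.0001 -0.1006] F [-0.1821  1.0111 -0.5705] M [0.0034 0.0409 0.0666] w 0.013417220219213188 29.196842908859253 q7 0.8973814634662347
```

move_arm(increments=[0, 0, 0.05, 0, 0, 0, -1, 0, 0, 0.05, 0, 0, 0, -1, 0, 0, 0, 0, 0, 0, -1])

```text
time_s: 8.4
tool_pos: [0.5276, 0.1555, 0.1073]
ee_rot: [[-0.97, 0.242, -0.0], [0.242, 0.97, -0.0], [0.0, -0.0, -1.0]]
wrist_force: [0.1, 0.4, -0.4]
gripper_width: 0.0135
gripper_force: 29.2
```

```bash
python3 - <<'E'
from h import *
to(.528,.155,.103,-.045)
E
```

```text
t 8.4 pos [0.5276 0.1555 0.1073] shift [-0.4746 -0.3902  4.3028] turn [-0.0002 -0.0001 -0.1993] F [ 0.1418  0.3801 -0.3702] M [-0.0532 -0.0117 -0.0157] w 0.013489135328573645 29.20023500919342 q7 0.8329438071092504
```

move_arm(increments=[0, 0, 0.09, 0, 0, 0, -1, 0, 0, 0.09, 0, 0, 0, -1, 0, 0, 0.09, 0, 0, 0, -1, 0, 0, 0.09, 0, 0, 0, -1, 0, 0, 0.09, 0, 0, 0, -1])

```text
time_s: 8.9
tool_pos: [0.5276, 0.1555, 0.1073]
ee_rot: [[-0.768, 0.641, -0.0], [0.641, 0.768, -0.0], [0.0, -0.0, -1.0]]
wrist_force: [-0.2, 0.3, -0.5]
gripper_width: 0.0139
gripper_force: 29.2
```

move_arm(increments=[0, 0, 0.05, 0, 0, 0, -1, 0, 0, 0.05, 0, 0, 0, -1, 0, 0, 0.05, 0, 0, 0, -1, 0, 0, 0, 0, 0, 0, -1])

```text
time_s: 9.3
tool_pos: [0.5281, 0.1558, 0.1074]
ee_rot: [[-0.666, 0.746, 0.001], [0.746, 0.666, 0.0], [-0.001, 0.001, -1.0]]
wrist_force: [4.2, 1.7, -2.3]
gripper_width: 0.0137
gripper_force: 30.5
```

```bash
python3 - <<'E'
from h import *
to(.528,.155,.103,-.045)
b=snap('side');a=snap('scene')
z=lambda c,x,y: cv2.resize(c['color'][y:y+110,x:x+130],None,fx=3,fy=3,interpolation=cv2.INTER_CUBIC)
cv2.imwrite('pics/p3.png',np.hstack([z(b,215,165),z(a,200,130)]))
E
```

```text
t 9.3 pos [0.5281 0.1558 0.1074] shift [-0.5554 -0.5953  4.3722] turn [ 0.0007  0.0009 -0.7976] F [ 4.1971  1.6702 -2.2672] M [ 0.4918 -0.9023  0.4972] w 0.01367081527344284 30.47270357608795 q7 0.44733623577443016
```

View pics/p3.png

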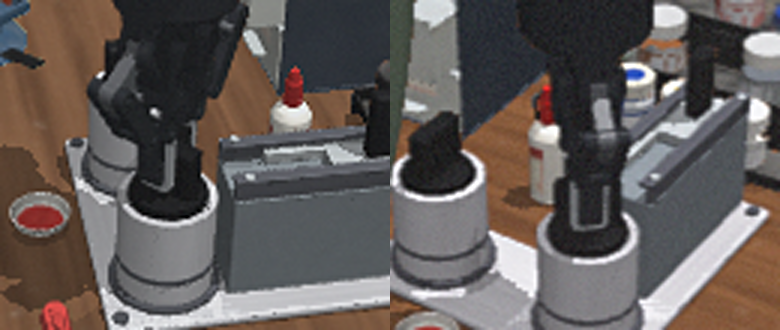

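The cap has turned 45.7°, the moment has risen to 0.5 N·m, and the picture shows the wing held in the turned pose at about (165,180). That is the stop, so I ease off a touch and lift gently.

move_arm(increments=[0, 0, -0.02, 0, 0, 0, -1, 0, 0, 0, 0, 0, -2, -1, 0, 0, 0, 0, 0, -2, -1, 0, 0, 0, 0, 0, -3, -1, 0, 0, 0, 0, 0, 0, -1], squeeze=45)

```text
time_s: 9.9
tool_pos: [0.5279, 0.1557, 0.1147]
ee_rot: [[-0.68, 0.733, 0.001], [0.733, 0.68, 0.0], [-0.0, 0.001, -1.0]]
wrist_force: [1.7, 2.7, 1.0]
gripper_width: 0.0133
gripper_force: 46.7
```

Lifted 7 mm with no resistance, which is past the 2 mm play. The slot is clear, so I'll keep lifting.

move_arm(increments=[0, 0, 0, 0, 0, -5, -1, 0, 0, 0, 0, 0, -8, -1, 0, 0, 0, 0, 0, -8, -1, 0, 0, 0, 0, 0, -8, -1, 0, 0, 0, 0, 0, -8, -1])

```text
time_s: 10.4
tool_pos: [0.5276, 0.1554, 0.1521]
ee_rot: [[-0.679, 0.734, 0.0], [0.734, 0.679, -0.0], [-0.0, -0.0, -1.0]]
wrist_force: [-0.5, -0.7, -0.7]
gripper_width: 0.0133
gripper_force: 46.4
```

move_arm(increments=[0, 0, 0, 0, 0, -10, -1, 0, 0, 0, 0, 0, -10, -1, 0, 0, 0, 0, 0, -10, -1, 0, 0, 0, 0, 0, -8, -1, 0, 0, 0, 0, 0, 0, -1])

```text
time_s: 10.9
tool_pos: [0.528, 0.1556, 0.1904]
ee_rot: [[-0.679, 0.734, 0.001], [0.734, 0.679, 0.0], [-0.001, 0.001, -1.0]]
wrist_force: [-0.5, -0.6, -0.9]
gripper_width: 0.0133
gripper_force: 46.4
```

move_arm(increments=[0, 0, 0, 0, 0, 0, -1, 0, 0, 0, 0, 0, 0, -1, 0, 0, 0, 0, 0, 0, -1, 0, 0, 0, 0, 0, 0, -1, 0, 0, 0, 0, 0, 0, -1])

```text
time_s: 11.4
tool_pos: [0.5276, 0.1554, 0.1891]
ee_rot: [[-0.679, 0.734, -0.0], [0.734, 0.679, -0.0], [0.0, -0.0, -1.0]]
wrist_force: [0.3, 0.3, -1.4]
gripper_width: 0.0129
gripper_force: 46.4
```

```bash
python3 - <<'E'
from h import *
to(.528,.155,.103,-.045)
b=snap('side');a=snap('scene')
z=lambda c,x,y: cv2.resize(c['color'][y:y+140,x:x+130],None,fx=3,fy=3,interpolation=cv2.INTER_CUBIC)
cv2.imwrite('pics/p4.png',np.hstack([z(b,235,135),z(a,200,110)]))
E
```

```text
t 11.4 pos [0.5276 0.1554 0.1891] shift [-0.575   0.0381 86.1397] turn [-0.0003 -0.0002 -0.7799] F [ 0.3004  0.2622 -1.3655] M [-0.0391 -0.0793 -0.0065] w 0.012938462471900164 46.439343094825745 q7 0.45445418827711137
```

View pics/p4.png

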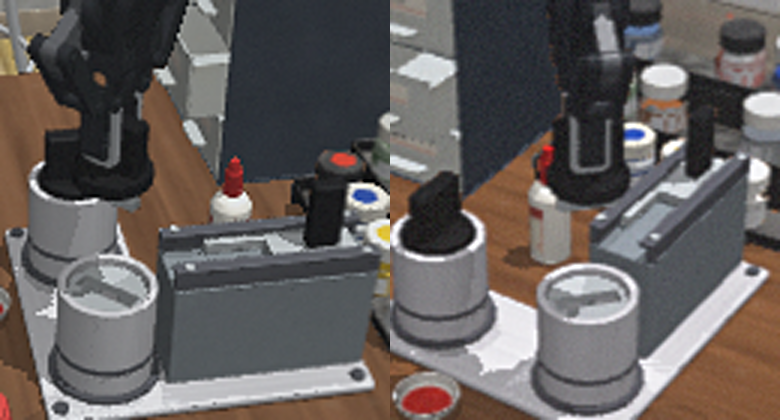

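The pictures show the pot open and empty, with the cap held upright about 8 cm above its seat. The fork handle is back and the other cap is untouched.

```bash
python3 -c "
from bench import bot
print(bot.job_done())"
```

```text
the job is handed in; nothing more can be done
None
```

The job is handed in at about 11 s of the 72 s, verdict not shown: fork drawn back about 57 mm to its stop by the arm's travel (camera checks 51–57 mm), cap turned 46° clockwise seen from above to its stop, and held upright about 8 cm above its pot, with the other cap and the loose things not touched.

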